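# Reset the focus of the label reader by counting clicks

### The arm

A 6-joint arm with a two-finger parallel gripper is mounted at the origin on the work surface. World frame = base frame: x ahead of the robot, y to its left, z up, the work surface at z = 0. Lengths are in m, angles in degrees, forces in N, time in s.
With the tool pointing down it reaches from about 0.3 to 0.825 m from the base axis. Payload 5.4 kg.
Tool frame: the origin (TCP) lies between the finger pads, 19 mm behind the fingertips; this is the grasp point; z points along the fingers, y is the line along which they close (so a half turn about z gives the same grasp; the last joint's range is limited). The gripper opens to 92 mm and grips with 3 to 60 N. Pads are 20 mm wide; open, the fingers measure 128 mm over their backs; the gripper's body (75 mm by 189 mm) begins 69 mm behind the grasp point.
Start: joints at [-80.621, 9.076, 91.501, -0, 79.423, -12.038], TCP at [0.21, -0.535, 0.233] pointing down, gripper open.
Joint ranges: [-166.64, 166.64], [-54.1, 131.32], [10.49, 154.53], [-73.88, 253.88], [9.74, 151.15], [-171.62, 171.62]. Speed limits (degrees/s): [147.25, 147.25, 180, 180, 180, 180].

### API

Orientations are given as a 3x3 rotation matrix whose columns are the frame's x, y, z axes.
In Python, from bench import bot gives the robot as it stands.
- The arm moves only by the tool carry_out, never from a script. Its argument "commands" is a list of rows, each a list of 5 numbers: the opening, from -1 (shut) to 1 (fully open), then the shift along the tool's x, y, z in parts of the range, where 1.0 means 1000 mm, then the turn about the tool's z in shares of 2 rad (1.0 is 2 rad). A call has 1 to 20 rows; each row is the pose to reach, as a shift and turn from the pose commanded when the call began, along the tool's axes at that moment; what a row does not reach only later rows make up. A row lasts 1/10 s, in which the tool goes at most 50 mm and 8.59 degrees, less where a joint would pass 70% of its speed; a pose out of reach is approached as far as the arm can. A call with a gripper value outside its range is refused whole. The fingers move at their own pace and stop on an object; the grip force is fixed at half the most. Time passes only in rows, so rows that repeat a pose let the fingers close. It gives the time, the measured TCP pose, the force, the opening and the grip force at its end, in the units of the state.
- bot.get_state(): the state, without advancing time (a new reading comes with each control period).
- bot.camera(name): name is "side" or "top"; returns the picture (384x512x3 uint8, red, green, blue); there is no depth.
- bot.camera_model(name): a dict with "vertical_fov" (degrees; the focal length in pixels is half the picture's height over the tangent of half this angle, whatever the lens; pixels are square), "cx", "cy" (the principal point, pixels), "pose" (4x4, takes a point from camera to world coordinates). Camera axes: x right, y up, looking along -z (the intrinsics and any distortion apply to the point x, -y, -z); pixel columns grow to the right and rows downward; lengths in m; the calibration is good to about 2 mm. A picture is of the moment at which its call begins. camera_model takes no time and is no camera call.
- bot.close_job(): hands the job in; it is judged then, once.
Trained networks look in the newest picture that a camera, given by its name, has taken for a name from the list of things; names that differ only in an ending like _2 or _b are one class to them, and where a whole thing is asked for, a point or a joint stands for the part that bears it (a point fixed in the world has none). Each returns a list of dicts, best first, with "p" (0 to 1); they miss things now and then, are a little off and sometimes report something else, mostly with a low value. They report only what shows in the picture. A call takes as long as a camera call.
- bot.find_in(camera, target): "at" ([x, y, z] in m, in the coordinates of the camera as it stood for that picture, good to about 4 mm: the middle of the surface that is visible of it).
- bot.landmark_of(camera, target): "at" ([x, y, z] in m, in the coordinates of the camera as it stood for that picture, good to about 4 mm: a listed point, or the origin of a listed thing).
The state is a dict: "time": time; "joint_pos": joint angles; "joint_vel": joint speeds; "effort": joint torques, N m; "tcp_pos": TCP position; "eef_rot": TCP orientation; "force": force on the tool from outside, world axes, zero at the start; "moment": the same for the moment, N m; "opening": finger opening in m; "grasp_force": force on a finger pad.
Only numpy, scipy, OpenCV 4.12 (cv2) and the standard library are available. Lean on these libraries where they do the work, as an engineer would, in place of code of your own. Each camera call takes 0.05 s, during which the arm holds its last target. There are 200 camera calls.

### The job

Set the focus of the white label reader: turn its black dial anticlockwise (seen from above) until it comes gently up against its end stop, without forcing the stop, then turn it clockwise exactly five clicks. Then let go of the dial, press the green button fully down to store the setting, and leave the vials and other things on the bench where they are.

Things in the scene. Friction and masses are not known exactly. Their poses are not given: they have to be found in the camera images.
- reader: Label reader, fixed to the bench: white box 150 mm (its x) by 200 mm (its y) by 70 mm high; origin at the centre of its underside, z up. On its top: black dial and green button. An 8 mm foot plate reaches to x = +160 mm and holds a red-capped vial before the lens. Loose vials stand about 60 mm beyond its -y side and 85 mm beyond its +y side.
- dial_grip (a point): On the upright axis of the black dial, 22 mm above the box's top: with the TCP here the fingertips end 3 mm above the top. The point belongs to the housing; it does not turn. The dial is a round fluted drum, 40 mm across, from 4 to 34 mm above the box's top, with no pointer or scale; it stays where it is left in a notch. Around it the top is flat (a 3 mm collar, 54 mm across, under it).
- dial_top (a point): On the dial's axis, 34 mm above the box's top (fixed to the housing). Clicks: a pawl drops into notches 0.2 rad apart. Turning out of a notch, the torque climbs to 0.4 Nm within some 0.06 rad, falls to zero at the crest (0.08 to 0.1 rad), then the shaft snaps into the next notch and the dial turns free until it catches up. A click is one crest passed. At the start: 3 to 6 clicks from the stop.
- dial_foot (a point): On the dial's axis at the box's top (fixed to the housing). Free play: the dial is loose on its shaft. After a change of direction it turns almost freely (below 0.03 Nm) by an amount unknown beforehand, 0.05 to 0.42 rad, then drives the shaft. Back from the stop, five clicks take about 1.0 to 1.5 rad of dial. Count from the notch at the stop: five crests, ending in the fifth notch.
- flag (a point): Outer end of a small red flag, 6 mm wide, sticking 9 mm out of the reader's +y side (reader frame: x -15, y 109, z 47 mm). Part of the dial's anticlockwise end stop, met just past the first notch: over some 0.07 rad the torque climbs, with no click, to 0.7 Nm; beyond, the stop gives way, 0.2 Nm per 0.1 rad, and the flag shifts to the reader's -x. 6 mm (0.9 Nm) is too much.
- lens (a point): Centre of the front face of the black lens barrel (38 mm across), facing the reader's +x. The shaft drives it out along the reader's +x, 0.4 mm a click: in the reader's frame x = 100.0 mm in the notch at the stop, 102.0 mm at five clicks; y = -20, z = 40 mm.
- store (a joint): Green push button on the reader's top face: 0 at rest, 0.005 m fully down; springs back, full travel takes 5 N.
- store_top (a point): Centre of the top of the green button (24 mm across, in a black collar 40 mm across and 12 mm high), at rest 21 mm above the box's top, 107 mm from the dial axis toward the reader's -y. It goes down with the button.
- red_vial: Red-capped vial, 27 mm across and 60 mm high, standing in the nest in front of the lens (origin at the centre of its underside). To be left alone.
- red_vial2: Red-capped vial, same size, standing on the bench on the reader's -y side. To be left alone.
- purple_vial: Purple-capped vial, same size, standing on the bench on the reader's +y side. To be left alone.
- jar: Jar with yellow lid, 54 mm across, 65 mm high, on the bench to the left. To be left alone.
- mug: White mug, 80 mm across, 90 mm high, on the left. To be left alone.
- marker: Marker pen with blue cap, 135 mm long, 15 mm thick, lying on the bench to the right. To be left alone.
- labels: Stack of blank labels 100 by 70 by 12 mm on the bench to the right. To be left alone.
- scissors: Black-handled scissors, 155 mm long, lying on the right. To be left alone.

How it is judged (in metres and radians):
On the way, in this order (a step that is already met when the one before it is completed fails the run):
1. the dial is turned back to the first notch, at its end stop (x of lens in the frame of reader below 0.10012 m), for 0.1 s.
2. the dial is set five clicks from the stop and has been let go (x of lens in the frame of reader between 0.10185 and 0.10215 m and contact force between the fingers and reader below 0.5 N), for 0.3 s.
3. the green button is pressed down with the dial at five clicks (value of joint store above 0.004 m and x of lens in the frame of reader between 0.10185 and 0.10215 m), for 0.05 s.
At the end, for the whole second after the job is handed in: The dial rests in the fifth notch clockwise of its end stop (lens 102.0 mm out in the reader's frame, within 0.15 mm, a click being 0.4 mm) and the green button is up again (x of lens in the frame of reader between 0.10185 and 0.10215 m and value of joint store below 0.001 m); the robot touches nothing.
It fails at once if the end stop is forced: its red flag is pushed 6 mm or more (distance of flag from where it was at the start of the episode above 0.006 m).
It fails at once if a vial, the jar, the mug, the marker, the labels or the scissors are moved by more than 20 mm (distance of any of red_vial, red_vial2, purple_vial, jar, mug, marker, labels, scissors from where it was at the start of the episode above 0.02 m).
It also fails if it takes over 72 s, if anything falls off the work surface, if the arm or the gripper's body presses on something with over 40 N, if the wrist force passes 120 N, or if a joint passes its speed limit or range.

## Working session

There is one attempt and no reset: what is moved stays moved. The work goes in short steps, Python scripts to look and compute and a tool call to move; the robot and the scene stay as the last step left them, time stands still between calls to the robot, and variables do not carry over. Pictures are saved under pics/ and viewed, at most 10 in all, crops included, and the job is handed in when it is done.

Besides the shell and the picture viewer there is one more tool, called after "Emit:" as name(argument=value, ...), one argument or row to a line, values as JSON. carry_out: Moves the arm, as the interface text tells. Its arguments: {"type":"object","properties":{"commands":{"type":"array","items":{"type":"array","items":{"type":"number"}}}},"required":["commands"]}

```bash
mkdir -p pics
cat > h.py <<'E'
import numpy as np,cv2
from bench import bot
def w(cam,p):
    return (np.array(bot.camera_model(cam)["pose"])@np.append(p,1))[:3]
def shot(cam,name):
    im=bot.camera(cam); cv2.imwrite(f"pics/{name}.png",im[:,:,::-1]); return im
def lm(cam,names,f="landmark_of",k=2):
    for n in names:
        for r in getattr(bot,f)(cam,n)[:k]:
            print(cam,n,round(r["p"],2),w(cam,r["at"]).round(4))
E
python3 - <<'E'
from h import *
s=bot.get_state(); print(s)
for c in("top","side"):
    print(bot.camera_model(c)); shot(c,c+"0")
    lm(c,["reader","dial_grip","dial_top","dial_foot","store_top","lens","flag"],k=1)
a=np.hstack([cv2.imread(f"pics/{c}0.png") for c in("top","side")])
cv2.imwrite("pics/both.png",cv2.resize(a,(800,300)))
E
```

```text
{'time': 0.0, 'joint_pos': array([-8.06205777e+01,  9.11091706e+00,  9.15718220e+01,  6.37322773e-04,
        7.94241531e+01, -1.20357296e+01]), 'joint_vel': array([ 0.06449167,  0.10190377, -0.07115686,  0.03364059,  0.00056649,
       -0.00498222]), 'effort': array([-8.41465808e-04, -3.85564291e+01, -3.22114670e+01,  7.00457697e-02,
        3.76388070e-02, -1.31580232e-04]), 'tcp_pos': array([ 0.20984973, -0.53469969,  0.23233897]), 'eef_rot': array([[ 9.30960099e-01,  3.65120813e-01, -2.93254809e-04],
       [ 3.65120712e-01, -9.30958361e-01,  1.84245961e-03],
       [ 3.99712337e-04, -1.82232979e-03, -9.99998260e-01]]), 'force': array([ 0.86935804,  0.55214952, -0.40336324]), 'moment': array([-0.03211782,  0.04701856,  0.01544091]), 'grasp_force': 0.0, 'opening': 0.09200724894778312}
{'vertical_fov': 43.22910007786068, 'cx': 260.9850304548151, 'cy': 186.98400564590258, 'pose': array([[-0.11613969,  0.97043504, -0.21158311,  0.16914678],
       [-0.99322993, -0.11399319,  0.02235731,  0.01766591],
       [-0.00242271,  0.21274725,  0.97710426,  1.77722189],
       [ 0.        ,  0
[... 182 characters left out ...]
t 0.85 [0.5205 0.128  0.0725]
top store_top 0.4 [0.5182 0.017  0.0908]
top lens 0.41 [0.6443 0.0739 0.0399]
{'vertical_fov': 52.53523738413367, 'cx': 254.10064231976352, 'cy': 189.92167210514762, 'pose': array([[-0.94387242,  0.18500826, -0.27363626,  0.2257972 ],
       [-0.33026689, -0.54202092,  0.77274647,  0.796224  ],
       [-0.0053521 ,  0.81974707,  0.5727007 ,  0.70578598],
       [ 0.        ,  0.        ,  0.        ,  1.        ]])}
side reader 0.6 [ 0.5373  0.0848 -0.0011]
side dial_grip 0.78 [0.5198 0.1313 0.0926]
side dial_top 0.57 [0.5236 0.1302 0.0991]
side dial_foot 0.55 [0.5196 0.1317 0.0695]
side store_top 0.54 [0.5286 0.0202 0.0882]
side lens 0.59 [0.6417 0.0693 0.0405]
```

View pics/both.png

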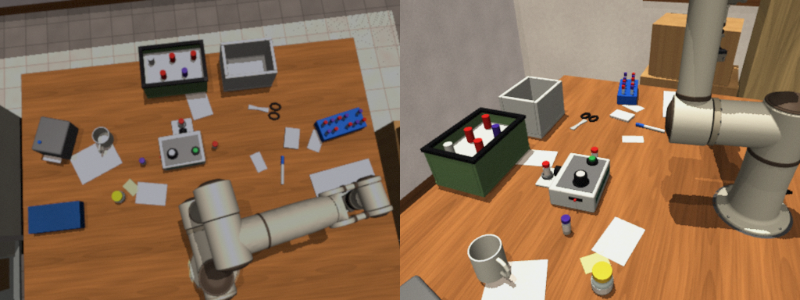

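The top view shows the reader at about (180,150) with the dial on its left (+y) and the green button on its right. I'll refine the position next from zoomed crops.

```bash
cat >> h.py <<'E'
def K(cam):
    m=bot.camera_model(cam); f=192/np.tan(np.radians(m["vertical_fov"]/2)); return f,m["cx"],m["cy"],np.array(m["pose"])
def proj(cam,P):
    f,cx,cy,T=K(cam); p=np.linalg.inv(T)@np.append(P,1); return np.array([cx+f*p[0]/-p[2],cy+f*p[1]/p[2]])
def ray(cam,u,v,z):
    f,cx,cy,T=K(cam); d=T[:3,:3]@np.array([(u-cx)/f,-(v-cy)/f,-1]); o=T[:3,3]; return o+d*(z-o[2])/d[2]
E
python3 - <<'E'
from h import *
N=["dial_grip","dial_top","dial_foot","store_top","lens","flag","reader","red_vial"]
acc={}
for i in range(4):
  for c in("top","side"):
    bot.camera(c)
    for n in N[:6]:
        r=bot.landmark_of(c,n)
        if r: acc.setdefault((c,n),[]).append(w(c,r[0]["at"]))
for k,v in acc.items(): print(k,len(v),np.median(v,0).round(4),np.std(v,0).round(4))
P=[]
for c in("top","side"):
    im=cv2.imread(f"pics/{c}0.png"); p=proj(c,[.53,.08,.08]).astype(int); print(c,p)
    o=p-40; cr=im[o[1]:o[1]+80,o[0]:o[0]+80]; print("origin",o)
    P.append(cv2.resize(cr,(400,400),interpolation=cv2.INTER_CUBIC))
cv2.imwrite("pics/crop.png",np.hstack(P)); print(bot.get_state()["time"])
E
```

```text
('top', 'dial_grip') 4 [0.5233 0.1266 0.0931] [0.0023 0.0013 0.0003]
('top', 'dial_top') 3 [0.5234 0.1274 0.1061] [0.0005 0.0003 0.0011]
('top', 'dial_foot') 4 [0.5206 0.1257 0.0744] [0.0009 0.0023 0.0091]
('top', 'store_top') 4 [0.5192 0.0188 0.0926] [0.0043 0.1104 0.0383]
('top', 'lens') 4 [0.593  0.0725 0.0229] [0.1154 0.1714 0.0209]
('top', 'flag') 3 [0.6466 0.0689 0.0012] [0.0569 0.3642 0.0051]
('side', 'dial_grip') 4 [0.5217 0.1303 0.0904] [0.0006 0.0013 0.0012]
('side', 'dial_top') 4 [0.5225 0.127  0.0996] [0.0018 0.0012 0.0007]
('side', 'dial_foot') 4 [0.5208 0.1321 0.0674] [0.0006 0.0004 0.0015]
('side', 'store_top') 3 [0.5269 0.0212 0.0893] [0.002  0.0533 0.0014]
('side', 'lens') 4 [0.6441 0.075  0.0423] [0.0529 0.0227 0.0262]
('side', 'flag') 1 [ 5.445e-01 -4.450e-01 -2.000e-04] [0. 0. 0.]
top [233 192]
origin [193 152]
side [235 216]
origin [195 176]
3.6
```

View pics/crop.png

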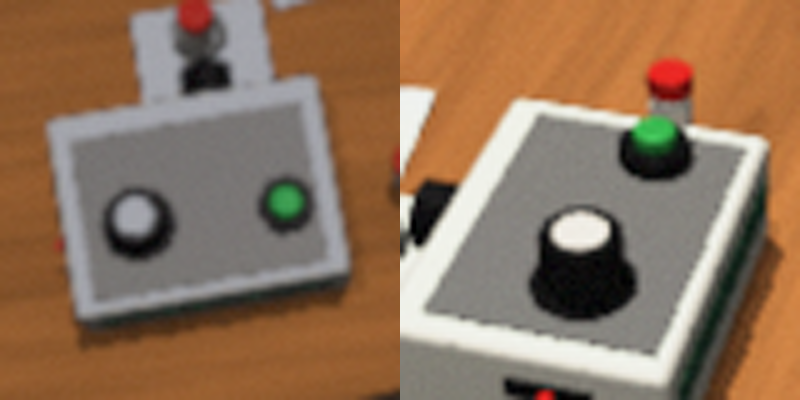

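The crop shows the dial cap at top px ≈(220,195) and side px ≈(231,222). The green button is at top ≈(250,192) and side ≈(246,202). I'll segment both and triangulate.

Run:
```python
from h import *
print([k for k in bot.camera_model("top")])
res={}
for c,pd,pg in(("top",(220,195),(250,192)),("side",(231,222),(246,202))):
    im=cv2.imread(f"pics/{c}0.png").astype(int)
    for n,p,m in(("dial",pd,im.min(2)>(120 if c=="top" else 140)),("green",pg,im[:,:,1]-im[:,:,2]>50)):
        _,l,st,ce=cv2.connectedComponentsWithStats(m.astype(np.uint8)); i=l[p[1],p[0]]
        print(c,n,i,ce[i],st[i]); res[c,n]=ce[i]
        for z in((.103,.104,.105) if n=="dial" else (.088,.091,)): print(z,ray(c,*ce[i],z).round(4))
for n in("dial","green"):
    A=[];b=[]
    for c in("top","side"):
        o=K(c)[3][:3,3]; d=ray(c,*res[c,n],0)-o; d/=np.linalg.norm(d); M=np.eye(3)-np.outer(d,d); A.append(M);b.append(M@o)
    print(n,np.linalg.solve(sum(A),sum(b)).round(4))
```

```text
['vertical_fov', 'cx', 'cy', 'pose']
top dial 14 [219.42222222 194.8       ] [216 191   8   8  45]
0.103 [0.5208 0.1281 0.103 ]
0.104 [0.5206 0.128  0.104 ]
0.105 [0.5204 0.128  0.105 ]
top green 30 [249.68571429 191.68571429] [247 189   7   7  35]
0.088 [0.5226 0.021  0.088 ]
0.091 [0.522 0.021 0.091]
side dial 45 [230.57746479 221.77464789] [225 218  12   8  71]
0.103 [0.5232 0.1285 0.103 ]
0.104 [0.5227 0.1296 0.104 ]
0.105 [0.5223 0.1307 0.105 ]
side green 4 [245.4375 202.1875] [241 199   9   7  48]
0.088 [0.524  0.0237 0.088 ]
0.091 [0.5225 0.0275 0.091 ]
dial [0.522  0.1284 0.1029]
green [0.524  0.0212 0.0859]
```

Careful with the scale: shifts go in shares of 1000 mm and turns go in shares of 2 rad. That gives: 532.6 mm / 1000 = 0.5326, 530 mm / 1000 = 0.53.

Emit:
carry_out(
  commands=[
    [1,0.01,-0.01,0.001,0],
    [1,0.03,-0.028,0.002,0],
    [1,0.06,-0.057,0.004,0],
    [1,0.095,-0.09,0.006,0],
    [1,0.13,-0.123,0.01,0],
    [1,0.165,-0.156,0.014,0],
    [1,0.2,-0.189,0.02,0],
    [1,0.235,-0.222,0.026,0],
    [1,0.27,-0.255,0.032,0],
    [1,0.305,-0.288,0.038,0],
    [1,0.34,-0.321,0.044,0],
    [1,0.375,-0.355,0.05,0],
    [1,0.41,-0.388,0.056,0],
    [1,0.445,-0.421,0.062,0],
    [1,0.48,-0.454,0.068,0],
    [1,0.505,-0.478,0.072,0],
    [1,0.522,-0.494,0.076,0],
    [1,0.53,-0.501,0.079,0],
    [1,0.5326,-0.5036,0.08,0],
    [1,0.5326,-0.5036,0.08,0],
  ],
)

```text
time: 5.6
tcp_pos: [0.5214, 0.1277, 0.1532]
eef_rot: [[0.931, 0.365, -0.001], [0.365, -0.931, -0.0], [-0.001, 0.0, -1.0]]
force: [-1.1, 0.0, 0.6]
opening: 0.0914
grasp_force: 0.0
```

Run:
```python
from h import *
s=bot.get_state(); print(s["time"],s["tcp_pos"],s["eef_rot"],s["joint_pos"],s["force"],s["moment"])
d=np.array([.522,.1285,.094])-s["tcp_pos"]; print(s["eef_rot"].T@d*1000)
```

```text
5.6 [0.52144297 0.12773289 0.15319173] [[ 9.30945196e-01  3.65158579e-01 -5.03857921e-04]
 [ 3.65158491e-01 -9.30945331e-01 -2.60657864e-04]
 [-5.64245634e-04  5.86701886e-05 -9.99999839e-01]] [ 8.67531252e-01  7.83368630e+00  1.02306272e+02 -1.54369961e-02
  6.98891340e+01  6.94555014e+01] [-1.06140787  0.00517899  0.55587658] [ 0.02797405  0.01814546 -0.00518977]
[ 0.83207569 -0.51420454 59.19124299]
```

Converted, 59 mm / 1000 = 0.059, 55 mm / 1000 = 0.055.

Emit:
carry_out(
  commands=[
    [1,0.0008,-0.0005,0.015,0],
    [1,0.0008,-0.0005,0.03,0],
    [1,0.0008,-0.0005,0.045,0],
    [1,0.0008,-0.0005,0.055,0],
    [1,0.0008,-0.0005,0.059,0],
    [1,0.0008,-0.0005,0.059,0],
  ],
)

```text
time: 6.2
tcp_pos: [0.5219, 0.1287, 0.0934]
eef_rot: [[0.931, 0.365, -0.002], [0.365, -0.931, -0.0], [-0.002, -0.001, -1.0]]
force: [-0.1, -0.3, -0.3]
opening: 0.092
grasp_force: 0.0
```

```bash
cat > st.py <<'E'
from h import *
s=bot.get_state(); R=s["eef_rot"]
print(s["time"],(s["tcp_pos"]*1000).round(1),"yaw %.4f"%np.arctan2(R[1,0],R[0,0]),"Ftool",(R.T@s["force"]).round(1),"M",s["moment"].round(3),"j6 %.2f eff6 %.3f"%(s["joint_pos"][5],s["effort"][5]),"open %.1f grip %.1f"%(s["opening"]*1e3,s["grasp_force"]))
E
python3 - <<'E'
from st import *
shot("top","t1");shot("side","s1")
P=[]
for c,n in(("top","t1"),("side","s1")):
    im=cv2.imread(f"pics/{n}.png"); p=proj(c,[.522,.1285,.1]).astype(int); o=p-40
    P.append(cv2.resize(im[o[1]:o[1]+80,o[0]:o[0]+80],(400,400),interpolation=cv2.INTER_CUBIC))
cv2.imwrite("pics/crop1.png",np.hstack(P))
E
```

```text
6.2 [521.9 128.7  93.4] yaw 0.3736 Ftool [-0.2  0.2  0.3] M [-0.031  0.023  0.008] j6 69.55 eff6 -0.000 open 92.0 grip 0.0
```

View pics/crop1.png

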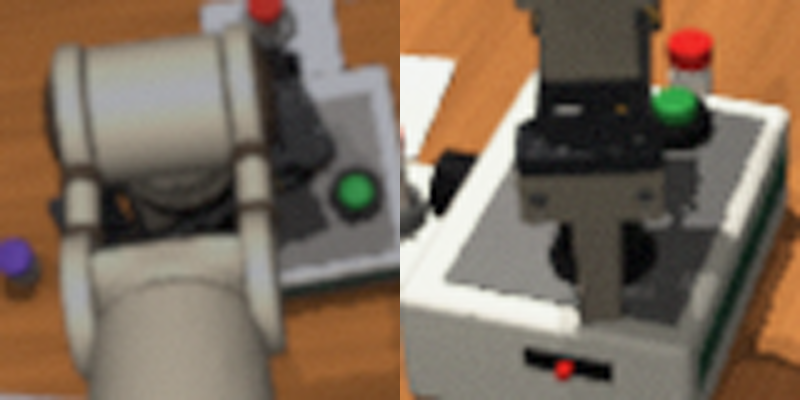

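The fingers straddle the dial, and the flag shows in the side crop at about (565,370). Closing now.

Emit:
carry_out(
  commands=[
    [-1,0,0,0,0],
    [-1,0,0,0,0],
    [-1,0,0,0,0],
    [-1,0,0,0,0],
    [-1,0,0,0,0],
    [-1,0,0,0,0],
    [-1,0,0,0,0],
    [-1,0,0,0,0],
  ],
)

```text
time: 7.1
tcp_pos: [0.5225, 0.1288, 0.0943]
eef_rot: [[0.931, 0.365, 0.0], [0.365, -0.931, -0.0], [0.0, 0.0, -1.0]]
force: [-0.2, 0.0, 0.5]
opening: 0.0396
grasp_force: 30.0
```

```bash
python3 st.py
```

```text
7.1 [522.5 128.8  94.3] yaw 0.3738 Ftool [-0.1 -0.1 -0.5] M [-0.086  0.021  0.031] j6 69.55 eff6 0.004 open 39.6 grip 30.0
```

Emit:
carry_out(
  commands=[
    [-1,0,0,0,0],
    [-1,0,0,0,0],
  ],
)

```text
time: 7.3
tcp_pos: [0.5224, 0.1287, 0.0943]
eef_rot: [[0.931, 0.365, 0.0], [0.365, -0.931, -0.0], [0.0, 0.0, -1.0]]
force: [-0.1, -1.0, 0.2]
opening: 0.0395
grasp_force: 30.0
```

```bash
python3 st.py
```

```text
7.3 [522.4 128.7  94.3] yaw 0.3738 Ftool [-0.4  0.9 -0.2] M [-0.083  0.003 -0.01 ] j6 69.55 eff6 0.004 open 39.5 grip 30.0
```

Converted, -0.04 rad / 2 = -0.02.

Emit:
carry_out(
  commands=[
    [-1,0,0,0,-0.02],
    [-1,0,0,0,-0.02],
  ],
)

```text
time: 7.5
tcp_pos: [0.5226, 0.1288, 0.0943]
eef_rot: [[0.916, 0.402, 0.0], [0.402, -0.916, 0.0], [0.0, -0.0, -1.0]]
force: [0.1, 0.6, -0.2]
opening: 0.0392
grasp_force: 30.0
```

```bash
python3 st.py
```

```text
7.5 [522.6 128.8  94.3] yaw 0.4132 Ftool [ 0.3 -0.5  0.2] M [-0.033 -0.072 -0.239] j6 67.28 eff6 -0.529 open 39.2 grip 30.0
```

Converted, -0.04 rad / 2 = -0.02.

Emit:
carry_out(
  commands=[
    [-1,0,0,0,-0.02],
    [-1,0,0,0,-0.02],
  ],
)

```text
time: 7.7
tcp_pos: [0.5225, 0.1288, 0.0943]
eef_rot: [[0.899, 0.438, 0.0], [0.438, -0.899, 0.0], [0.0, 0.0, -1.0]]
force: [0.2, -0.4, -1.1]
opening: 0.0394
grasp_force: 30.0
```

```bash
python3 st.py
```

```text
7.7 [522.5 128.8  94.3] yaw 0.4532 Ftool [0.  0.4 1.1] M [-0.09  -0.131 -0.115] j6 65.00 eff6 -0.356 open 39.4 grip 30.0
```

Converted, -0.04 rad / 2 = -0.02.

Emit:
carry_out(
  commands=[
    [-1,0,0,0,-0.02],
    [-1,0,0,0,-0.02],
  ],
)

```text
time: 7.9
tcp_pos: [0.5224, 0.1287, 0.0943]
eef_rot: [[0.881, 0.473, -0.0], [0.473, -0.881, -0.0], [-0.0, 0.0, -1.0]]
force: [-0.1, -1.2, -0.6]
opening: 0.0395
grasp_force: 30.0
```

```bash
python3 st.py
```

```text
7.9 [522.4 128.7  94.3] yaw 0.4930 Ftool [-0.7  1.   0.6] M [-0.112 -0.111 -0.001] j6 62.73 eff6 -0.253 open 39.5 grip 30.0
```

Converted, -0.04 rad / 2 = -0.02.

Emit:
carry_out(
  commands=[
    [-1,0,0,0,-0.02],
    [-1,0,0,0,-0.02],
  ],
)

```text
time: 8.1
tcp_pos: [0.5224, 0.1287, 0.0943]
eef_rot: [[0.861, 0.508, 0.0], [0.508, -0.861, -0.0], [-0.0, 0.0, -1.0]]
force: [0.0, -1.0, -0.4]
opening: 0.039
grasp_force: 30.0
```

```bash
python3 st.py
```

```text
8.1 [522.4 128.7  94.3] yaw 0.5326 Ftool [-0.5  0.9  0.4] M [-0.127 -0.035  0.   ] j6 60.46 eff6 -0.254 open 39.0 grip 30.0
```

Converted, -0.04 rad / 2 = -0.02.

Emit:
carry_out(
  commands=[
    [-1,0,0,0,-0.02],
    [-1,0,0,0,-0.02],
  ],
)

```text
time: 8.3
tcp_pos: [0.5225, 0.1287, 0.0943]
eef_rot: [[0.841, 0.542, 0.0], [0.542, -0.841, -0.0], [-0.0, 0.0, -1.0]]
force: [0.4, -0.5, 0.5]
opening: 0.0391
grasp_force: 30.0
```

```bash
python3 st.py
```

```text
8.3 [522.5 128.7  94.3] yaw 0.5724 Ftool [ 0.1  0.6 -0.5] M [-0.177 -0.085 -0.005] j6 58.18 eff6 -0.254 open 39.1 grip 30.0
```

Converted, -0.04 rad / 2 = -0.02.

Emit:
carry_out(
  commands=[
    [-1,0,0,0,-0.02],
    [-1,0,0,0,-0.02],
  ],
)

```text
time: 8.5
tcp_pos: [0.5225, 0.1287, 0.0943]
eef_rot: [[0.819, 0.574, 0.0], [0.574, -0.819, 0.0], [0.0, 0.0, -1.0]]
force: [1.3, -1.5, -0.9]
opening: 0.0393
grasp_force: 30.0
```

```bash
python3 st.py
```

```text
8.5 [522.5 128.7  94.3] yaw 0.6115 Ftool [0.2 2.  0.9] M [-0.196 -0.235 -0.256] j6 55.93 eff6 -0.509 open 39.3 grip 30.0
```

Converted, -0.04 rad / 2 = -0.02.

Emit:
carry_out(
  commands=[
    [-1,0,0,0,-0.02],
    [-1,0,0,0,-0.02],
  ],
)

```text
time: 8.7
tcp_pos: [0.5226, 0.1287, 0.0943]
eef_rot: [[0.795, 0.607, 0.0], [0.607, -0.795, -0.0], [0.0, 0.0, -1.0]]
force: [1.8, -0.5, -0.9]
opening: 0.0393
grasp_force: 30.0
```

```bash
python3 st.py
```

```text
8.7 [522.6 128.7  94.3] yaw 0.6520 Ftool [1.1 1.5 0.9] M [-0.163 -0.278 -0.092] j6 53.61 eff6 -0.360 open 39.3 grip 30.0
```

Converted, -0.04 rad / 2 = -0.02.

Emit:
carry_out(
  commands=[
    [-1,0,0,0,-0.02],
    [-1,0,0,0,-0.02],
  ],
)

```text
time: 8.9
tcp_pos: [0.5225, 0.1287, 0.0943]
eef_rot: [[0.77, 0.638, 0.0], [0.638, -0.77, -0.0], [-0.0, 0.0, -1.0]]
force: [0.7, -0.4, -0.5]
opening: 0.0394
grasp_force: 30.0
```

```bash
python3 st.py
```

```text
8.9 [522.5 128.7  94.3] yaw 0.6922 Ftool [0.3 0.8 0.5] M [-0.272 -0.245  0.022] j6 51.31 eff6 -0.250 open 39.4 grip 30.0
```

Mz shows two crests passed, near yaw 0.45 and 0.65, with a 0.2 rad period. A third is certain, so I'll pass it and then sample finely.

Converted, -0.08 rad / 2 = -0.04.

Emit:
carry_out(
  commands=[
    [-1,0,0,0,-0.02],
    [-1,0,0,0,-0.04],
    [-1,0,0,0,-0.06],
    [-1,0,0,0,-0.06],
  ],
)

```text
time: 9.3
tcp_pos: [0.5226, 0.1287, 0.0943]
eef_rot: [[0.688, 0.725, 0.0], [0.725, -0.688, -0.0], [0.0, 0.0, -1.0]]
force: [2.0, -0.9, -0.9]
opening: 0.0391
grasp_force: 30.0
```

```bash
python3 st.py
```

```text
9.3 [522.6 128.7  94.3] yaw 0.8115 Ftool [0.7 2.1 0.9] M [-0.252 -0.316 -0.275] j6 44.47 eff6 -0.523 open 39.1 grip 30.0
```

Converted, -0.02 rad / 2 = -0.01.

Emit:
carry_out(
  commands=[
    [-1,0,0,0,-0.01],
    [-1,0,0,0,-0.01],
  ],
)

```text
time: 9.5
tcp_pos: [0.5226, 0.1287, 0.0943]
eef_rot: [[0.673, 0.74, 0.0], [0.74, -0.673, -0.0], [0.0, 0.0, -1.0]]
force: [1.5, -1.2, -1.2]
opening: 0.0393
grasp_force: 30.0
```

```bash
python3 st.py
```

```text
9.5 [522.6 128.7  94.3] yaw 0.8332 Ftool [0.1 1.9 1.2] M [-0.316 -0.405 -0.243] j6 43.23 eff6 -0.320 open 39.3 grip 30.0
```

Converted, -0.02 rad / 2 = -0.01.

Emit:
carry_out(
  commands=[
    [-1,0,0,0,-0.01],
    [-1,0,0,0,-0.01],
  ],
)

```text
time: 9.7
tcp_pos: [0.5226, 0.1287, 0.0943]
eef_rot: [[0.657, 0.754, 0.0], [0.754, -0.657, -0.0], [0.0, 0.0, -1.0]]
force: [3.1, -1.1, -1.4]
opening: 0.0397
grasp_force: 30.0
```

```bash
python3 st.py
```

```text
9.7 [522.6 128.7  94.3] yaw 0.8544 Ftool [1.2 3.  1.4] M [-0.347 -0.521 -0.125] j6 42.02 eff6 -0.213 open 39.7 grip 30.0
```

Converted, -0.12 rad / 2 = -0.06.

Emit:
carry_out(
  commands=[
    [-1,0,0,0,-0.02],
    [-1,0,0,0,-0.04],
    [-1,0,0,0,-0.06],
    [-1,0,0,0,-0.06],
  ],
)

```text
time: 10.1
tcp_pos: [0.5226, 0.1286, 0.0943]
eef_rot: [[0.562, 0.827, 0.0], [0.827, -0.562, -0.0], [-0.0, 0.0, -1.0]]
force: [2.5, -1.4, -1.6]
opening: 0.0393
grasp_force: 30.0
```

```bash
python3 st.py
```

```text
10.1 [522.6 128.6  94.3] yaw 0.9742 Ftool [0.2 2.8 1.6] M [-0.449 -0.512  0.002] j6 35.16 eff6 -0.278 open 39.3 grip 30.0
```

Converted, -0.04 rad / 2 = -0.02.

Emit:
carry_out(
  commands=[
    [-1,0,0,0,-0.02],
    [-1,0,0,0,-0.02],
  ],
)

```text
time: 10.3
tcp_pos: [0.5226, 0.1287, 0.0943]
eef_rot: [[0.53, 0.848, 0.0], [0.848, -0.53, -0.0], [0.0, 0.0, -1.0]]
force: [2.2, -1.1, -2.0]
opening: 0.0393
grasp_force: 30.0
```

```bash
python3 st.py
```

```text
10.3 [522.6 128.7  94.3] yaw 1.0127 Ftool [0.2 2.4 2. ] M [-0.471 -0.535 -0.25 ] j6 32.95 eff6 -0.523 open 39.3 grip 30.0
```

Converted, -0.02 rad / 2 = -0.01.

Emit:
carry_out(
  commands=[
    [-1,0,0,0,-0.01],
    [-1,0,0,0,-0.01],
  ],
)

```text
time: 10.5
tcp_pos: [0.5227, 0.1287, 0.0943]
eef_rot: [[0.512, 0.859, 0.001], [0.859, -0.512, -0.0], [0.0, 0.0, -1.0]]
force: [3.1, -0.8, -3.6]
opening: 0.0393
grasp_force: 30.0
```

```bash
python3 st.py
```

```text
10.5 [522.7 128.7  94.3] yaw 1.0333 Ftool [0.9 3.  3.6] M [-0.393 -0.682 -0.402] j6 31.76 eff6 -0.477 open 39.3 grip 30.0
```

Converted, -0.015 rad / 2 = -0.0075.

Emit:
carry_out(
  commands=[
    [-1,0,0,0,-0.0075],
    [-1,0,0,0,-0.0075],
  ],
)

```text
time: 10.7
tcp_pos: [0.5227, 0.1287, 0.0944]
eef_rot: [[0.499, 0.867, 0.001], [0.867, -0.499, 0.0], [0.0, 0.001, -1.0]]
force: [4.8, -2.2, -3.2]
opening: 0.0393
grasp_force: 30.0
```

```bash
python3 st.py
```

```text
10.7 [522.7 128.7  94.4] yaw 1.0486 Ftool [0.4 5.2 3.2] M [-0.461 -0.783 -0.503] j6 30.88 eff6 -0.585 open 39.3 grip 30.0
```

Torque has climbed to 0.5 Nm with no drop, above the 0.4 Nm crest, so this is the stop. One small confirming step, then I'll reverse.

Converted, -0.01 rad / 2 = -0.005.

Emit:
carry_out(
  commands=[
    [-1,0,0,0,-0.005],
    [-1,0,0,0,-0.005],
  ],
)

```text
time: 10.9
tcp_pos: [0.5227, 0.1287, 0.0943]
eef_rot: [[0.49, 0.872, 0.001], [0.872, -0.49, 0.0], [0.0, 0.001, -1.0]]
force: [4.8, -1.9, -3.3]
opening: 0.039
grasp_force: 30.0
```

```bash
python3 st.py
```

```text
10.9 [522.7 128.7  94.3] yaw 1.0587 Ftool [0.7 5.2 3.3] M [-0.382 -0.904 -0.662] j6 30.30 eff6 -0.665 open 39.0 grip 30.0
```

Converted, 0.07 rad / 2 = 0.035.

Emit:
carry_out(
  commands=[
    [-1,0,0,0,0.02],
    [-1,0,0,0,0.035],
    [-1,0,0,0,0.035],
  ],
)

```text
time: 11.2
tcp_pos: [0.5225, 0.1287, 0.0944]
eef_rot: [[0.549, 0.836, 0.0], [0.836, -0.549, -0.0], [-0.0, 0.0, -1.0]]
force: [3.6, -2.1, -3.5]
opening: 0.04
grasp_force: 30.0
```

```bash
python3 st.py
```

```text
11.2 [522.5 128.7  94.4] yaw 0.9894 Ftool [0.2 4.2 3.5] M [-0.644 -0.785 -0.046] j6 34.30 eff6 0.110 open 40.0 grip 30.0
```

Converted, 0.04 rad / 2 = 0.02.

Emit:
carry_out(
  commands=[
    [-1,0,0,0,0.02],
    [-1,0,0,0,0.02],
  ],
)

```text
time: 11.4
tcp_pos: [0.5225, 0.1287, 0.0944]
eef_rot: [[0.582, 0.813, 0.0], [0.813, -0.582, -0.0], [-0.0, 0.0, -1.0]]
force: [3.4, -3.4, -3.4]
opening: 0.0396
grasp_force: 30.0
```

```bash
python3 st.py
```

```text
11.4 [522.5 128.7  94.4] yaw 0.9499 Ftool [-0.8  4.7  3.4] M [-0.64  -0.844 -0.078] j6 36.56 eff6 0.253 open 39.6 grip 30.0
```

Converted, 0.04 rad / 2 = 0.02.

Emit:
carry_out(
  commands=[
    [-1,0,0,0,0.02],
    [-1,0,0,0,0.02],
  ],
)

```text
time: 11.6
tcp_pos: [0.5224, 0.1287, 0.0944]
eef_rot: [[0.614, 0.79, 0.0], [0.79, -0.614, -0.0], [-0.0, 0.0, -1.0]]
force: [3.5, -1.8, -2.6]
opening: 0.0396
grasp_force: 30.0
```

```bash
python3 st.py
```

```text
11.6 [522.4 128.7  94.4] yaw 0.9103 Ftool [0.7 3.8 2.6] M [-0.68  -0.813 -0.055] j6 38.83 eff6 0.252 open 39.6 grip 30.0
```

Converted, 0.04 rad / 2 = 0.02.

Emit:
carry_out(
  commands=[
    [-1,0,0,0,0.02],
    [-1,0,0,0,0.02],
  ],
)

```text
time: 11.8
tcp_pos: [0.5224, 0.1287, 0.0943]
eef_rot: [[0.645, 0.765, 0.0], [0.765, -0.645, -0.0], [-0.0, 0.0, -1.0]]
force: [3.5, -2.4, -1.8]
opening: 0.0394
grasp_force: 30.0
```

```bash
python3 st.py
```

```text
11.8 [522.4 128.7  94.3] yaw 0.8704 Ftool [0.4 4.2 1.8] M [-0.702 -0.822 -0.03 ] j6 41.11 eff6 0.251 open 39.4 grip 30.0
```

Converted, 0.04 rad / 2 = 0.02.

Emit:
carry_out(
  commands=[
    [-1,0,0,0,0.02],
    [-1,0,0,0,0.02],
  ],
)

```text
time: 12.0
tcp_pos: [0.5224, 0.1287, 0.0943]
eef_rot: [[0.674, 0.738, -0.0], [0.738, -0.674, -0.0], [-0.0, 0.0, -1.0]]
force: [2.7, -2.9, -2.4]
opening: 0.0398
grasp_force: 30.0
```

```bash
python3 st.py
```

```text
12.0 [522.4 128.7  94.3] yaw 0.8305 Ftool [-0.4  3.9  2.4] M [-0.712 -0.72  -0.022] j6 43.39 eff6 0.250 open 39.8 grip 30.0
```

Converted, 0.04 rad / 2 = 0.02.

Emit:
carry_out(
  commands=[
    [-1,0,0,0,0.02],
    [-1,0,0,0,0.02],
  ],
)

```text
time: 12.2
tcp_pos: [0.5224, 0.1287, 0.0943]
eef_rot: [[0.703, 0.711, -0.0], [0.711, -0.703, -0.0], [-0.0, 0.0, -1.0]]
force: [3.3, -3.4, -2.4]
opening: 0.0391
grasp_force: 30.0
```

```bash
python3 st.py
```

```text
12.2 [522.4 128.7  94.3] yaw 0.7907 Ftool [-0.   4.7  2.4] M [-0.721 -0.77   0.043] j6 45.67 eff6 0.250 open 39.1 grip 30.0
```

Converted, 0.04 rad / 2 = 0.02.

Emit:
carry_out(
  commands=[
    [-1,0,0,0,0.02],
    [-1,0,0,0,0.02],
  ],
)

```text
time: 12.4
tcp_pos: [0.5224, 0.1287, 0.0943]
eef_rot: [[0.731, 0.682, -0.0], [0.682, -0.731, -0.0], [-0.0, -0.0, -1.0]]
force: [3.6, -2.9, -2.1]
opening: 0.0393
grasp_force: 30.0
```

```bash
python3 st.py
```

```text
12.4 [522.4 128.7  94.3] yaw 0.7506 Ftool [0.6 4.6 2.1] M [-0.726 -0.669  0.012] j6 47.96 eff6 0.250 open 39.3 grip 30.0
```

Converted, 0.04 rad / 2 = 0.02.

Emit:
carry_out(
  commands=[
    [-1,0,0,0,0.02],
    [-1,0,0,0,0.02],
  ],
)

```text
time: 12.6
tcp_pos: [0.5224, 0.1287, 0.0943]
eef_rot: [[0.758, 0.652, -0.0], [0.652, -0.758, -0.0], [-0.0, 0.0, -1.0]]
force: [2.6, -3.5, -2.1]
opening: 0.0393
grasp_force: 30.0
```

```bash
python3 st.py
```

```text
12.6 [522.4 128.7  94.3] yaw 0.7107 Ftool [-0.3  4.3  2.1] M [-0.679 -0.671 -0.002] j6 50.25 eff6 0.249 open 39.3 grip 30.0
```

Stop confirmed at 0.66 Nm and still climbing. Turning back, the dial is still in free play, so I'll continue.

Converted, 0.04 rad / 2 = 0.02.

Emit:
carry_out(
  commands=[
    [-1,0,0,0,0.02],
    [-1,0,0,0,0.02],
  ],
)

```text
time: 12.8
tcp_pos: [0.5224, 0.1287, 0.0943]
eef_rot: [[0.783, 0.622, -0.0], [0.622, -0.783, -0.0], [-0.0, -0.0, -1.0]]
force: [3.3, -3.7, -1.3]
opening: 0.0391
grasp_force: 30.0
```

```bash
python3 st.py
```

```text
12.8 [522.4 128.7  94.3] yaw 0.6707 Ftool [0.3 5.  1.3] M [-0.708 -0.63  -0.022] j6 52.54 eff6 0.249 open 39.1 grip 30.0
```

Converted, 0.04 rad / 2 = 0.02.

Emit:
carry_out(
  commands=[
    [-1,0,0,0,0.02],
    [-1,0,0,0,0.02],
  ],
)

```text
time: 13.0
tcp_pos: [0.5224, 0.1288, 0.0943]
eef_rot: [[0.808, 0.59, -0.0], [0.59, -0.808, -0.0], [-0.0, -0.0, -1.0]]
force: [2.9, -3.5, -1.5]
opening: 0.0397
grasp_force: 30.0
```

```bash
python3 st.py
```

```text
13.0 [522.4 128.8  94.3] yaw 0.6308 Ftool [0.3 4.5 1.5] M [-0.712 -0.566  0.008] j6 54.83 eff6 0.249 open 39.7 grip 30.0
```

Converted, 0.03 rad / 2 = 0.015.

Emit:
carry_out(
  commands=[
    [-1,0,0,0,0.015],
    [-1,0,0,0,0.015],
  ],
)

```text
time: 13.2
tcp_pos: [0.5224, 0.1288, 0.0944]
eef_rot: [[0.825, 0.565, -0.0], [0.565, -0.825, -0.0], [-0.0, -0.0, -1.0]]
force: [2.8, -2.9, -1.6]
opening: 0.0394
grasp_force: 30.0
```

```bash
python3 st.py
```

```text
13.2 [522.4 128.8  94.4] yaw 0.6010 Ftool [0.7 4.  1.6] M [-0.729 -0.528  0.034] j6 56.54 eff6 0.245 open 39.4 grip 30.0
```

Converted, 0.03 rad / 2 = 0.015.

Emit:
carry_out(
  commands=[
    [-1,0,0,0,0.015],
    [-1,0,0,0,0.015],
  ],
)

```text
time: 13.4
tcp_pos: [0.5224, 0.1288, 0.0943]
eef_rot: [[0.841, 0.541, 0.0], [0.541, -0.841, -0.0], [-0.0, 0.0, -1.0]]
force: [2.3, -2.7, -1.7]
opening: 0.0396
grasp_force: 30.0
```

```bash
python3 st.py
```

```text
13.4 [522.4 128.8  94.3] yaw 0.5711 Ftool [0.5 3.5 1.7] M [-0.721 -0.62   0.23 ] j6 58.26 eff6 0.392 open 39.6 grip 30.0
```

Converted, 0.03 rad / 2 = 0.015.

Emit:
carry_out(
  commands=[
    [-1,0,0,0,0.015],
    [-1,0,0,0,0.015],
  ],
)

```text
time: 13.6
tcp_pos: [0.5225, 0.1288, 0.0943]
eef_rot: [[0.857, 0.515, 0.0], [0.515, -0.857, -0.0], [0.0, 0.0, -1.0]]
force: [2.7, -3.6, -0.9]
opening: 0.0393
grasp_force: 30.0
```

```bash
python3 st.py
```

```text
13.6 [522.5 128.8  94.3] yaw 0.5411 Ftool [0.5 4.4 0.9] M [-0.62  -0.59   0.372] j6 59.98 eff6 0.571 open 39.3 grip 30.0
```

Converted, 0.03 rad / 2 = 0.015.

Emit:
carry_out(
  commands=[
    [-1,0,0,0,0.015],
    [-1,0,0,0,0.015],
  ],
)

```text
time: 13.8
tcp_pos: [0.5224, 0.1288, 0.0943]
eef_rot: [[0.873, 0.488, -0.0], [0.488, -0.873, 0.0], [0.0, -0.0, -1.0]]
force: [2.6, -2.7, -0.9]
opening: 0.0394
grasp_force: 30.0
```

```bash
python3 st.py
```

```text
13.8 [522.4 128.8  94.3] yaw 0.5099 Ftool [0.9 3.6 0.9] M [-0.571 -0.511 -0.027] j6 61.75 eff6 0.162 open 39.4 grip 30.0
```

Converted, 0.03 rad / 2 = 0.015.

Emit:
carry_out(
  commands=[
    [-1,0,0,0,0.015],
    [-1,0,0,0,0.015],
  ],
)

```text
time: 14.0
tcp_pos: [0.5223, 0.1288, 0.0943]
eef_rot: [[0.887, 0.462, -0.0], [0.462, -0.887, 0.0], [-0.0, -0.0, -1.0]]
force: [1.9, -3.4, -1.0]
opening: 0.0397
grasp_force: 30.0
```

```bash
python3 st.py
```

```text
14.0 [522.3 128.8  94.3] yaw 0.4800 Ftool [0.1 3.9 1. ] M [-0.682 -0.505 -0.006] j6 63.46 eff6 0.186 open 39.7 grip 30.0
```

Converted, 0.03 rad / 2 = 0.015.

Emit:
carry_out(
  commands=[
    [-1,0,0,0,0.015],
    [-1,0,0,0,0.015],
  ],
)

```text
time: 14.2
tcp_pos: [0.5223, 0.1288, 0.0943]
eef_rot: [[0.9, 0.435, -0.0], [0.435, -0.9, 0.0], [-0.0, -0.0, -1.0]]
force: [2.0, -2.7, -0.3]
opening: 0.0391
grasp_force: 30.0
```

```bash
python3 st.py
```

```text
14.2 [522.3 128.8  94.3] yaw 0.4500 Ftool [0.6 3.3 0.3] M [-0.68  -0.461  0.024] j6 65.18 eff6 0.186 open 39.1 grip 30.0
```

Converted, 0.03 rad / 2 = 0.015.

Emit:
carry_out(
  commands=[
    [-1,0,0,0,0.015],
    [-1,0,0,0,0.015],
  ],
)

```text
time: 14.4
tcp_pos: [0.5223, 0.1288, 0.0943]
eef_rot: [[0.913, 0.408, -0.0], [0.408, -0.913, 0.0], [-0.0, -0.0, -1.0]]
force: [2.4, -1.9, -0.6]
opening: 0.0392
grasp_force: 30.0
```

```bash
python3 st.py
```

```text
14.4 [522.3 128.8  94.3] yaw 0.4201 Ftool [1.4 2.7 0.6] M [-0.501 -0.409  0.028] j6 66.90 eff6 0.187 open 39.2 grip 30.0
```

Converted, 0.03 rad / 2 = 0.015.

Emit:
carry_out(
  commands=[
    [-1,0,0,0,0.015],
    [-1,0,0,0,0.015],
  ],
)

```text
time: 14.6
tcp_pos: [0.5224, 0.1288, 0.0943]
eef_rot: [[0.925, 0.381, -0.0], [0.381, -0.925, 0.0], [-0.0, -0.0, -1.0]]
force: [1.0, -2.8, -1.0]
opening: 0.0392
grasp_force: 30.0
```

```bash
python3 st.py
```

```text
14.6 [522.4 128.8  94.3] yaw 0.3905 Ftool [-0.2  3.   1. ] M [-0.535 -0.468  0.109] j6 68.60 eff6 0.293 open 39.2 grip 30.0
```

Crest 1 passed at yaw ≈0.52. The rest are expected near 0.32, 0.12, -0.08 and -0.28.

Converted, 0.05 rad / 2 = 0.025.

Emit:
carry_out(
  commands=[
    [-1,0,0,0,0.025],
    [-1,0,0,0,0.025],
  ],
)

```text
time: 14.8
tcp_pos: [0.5225, 0.1289, 0.0943]
eef_rot: [[0.942, 0.334, 0.0], [0.334, -0.942, 0.0], [0.0, 0.0, -1.0]]
force: [2.3, -2.7, -0.5]
opening: 0.0394
grasp_force: 30.0
```

```bash
python3 st.py
```

```text
14.8 [522.5 128.9  94.3] yaw 0.3409 Ftool [1.3 3.4 0.5] M [-0.485 -0.446  0.451] j6 71.45 eff6 0.668 open 39.4 grip 30.0
```

Converted, 0.03 rad / 2 = 0.015.

Emit:
carry_out(
  commands=[
    [-1,0,0,0,0.015],
    [-1,0,0,0,0.015],
  ],
)

```text
time: 15.0
tcp_pos: [0.5224, 0.1289, 0.0943]
eef_rot: [[0.952, 0.305, -0.0], [0.305, -0.952, 0.0], [-0.0, -0.0, -1.0]]
force: [1.8, -2.4, -0.9]
opening: 0.0392
grasp_force: 30.0
```

```bash
python3 st.py
```

```text
15.0 [522.4 128.9  94.3] yaw 0.3102 Ftool [1.  2.9 0.9] M [-0.46  -0.335 -0.032] j6 73.19 eff6 0.162 open 39.2 grip 30.0
```

Converted, 0.07 rad / 2 = 0.035.

Emit:
carry_out(
  commands=[
    [-1,0,0,0,0.0175],
    [-1,0,0,0,0.035],
    [-1,0,0,0,0.035],
  ],
)

```text
time: 15.3
tcp_pos: [0.5223, 0.1289, 0.0943]
eef_rot: [[0.971, 0.238, -0.0], [0.238, -0.971, 0.0], [-0.0, -0.0, -1.0]]
force: [0.3, -1.4, -0.8]
opening: 0.0395
grasp_force: 30.0
```

```bash
python3 st.py
```

```text
15.3 [522.3 128.9  94.3] yaw 0.2401 Ftool [0.  1.4 0.8] M [-0.482 -0.371 -0.001] j6 77.21 eff6 0.234 open 39.5 grip 30.0
```

Converted, 0.1 rad / 2 = 0.05.

Emit:
carry_out(
  commands=[
    [-1,0,0,0,0.025],
    [-1,0,0,0,0.05],
    [-1,0,0,0,0.05],
  ],
)

```text
time: 15.6
tcp_pos: [0.5225, 0.1289, 0.0943]
eef_rot: [[0.99, 0.141, 0.0], [0.141, -0.99, 0.0], [0.0, -0.0, -1.0]]
force: [1.2, -1.7, -0.5]
opening: 0.0394
grasp_force: 30.0
```

```bash
python3 st.py
```

```text
15.6 [522.5 128.9  94.3] yaw 0.1411 Ftool [0.9 1.9 0.5] M [-0.362 -0.43   0.342] j6 82.89 eff6 0.654 open 39.4 grip 30.0
```

Converted, 0.03 rad / 2 = 0.015.

Emit:
carry_out(
  commands=[
    [-1,0,0,0,0.015],
    [-1,0,0,0,0.015],
  ],
)

```text
time: 15.8
tcp_pos: [0.5224, 0.1289, 0.0943]
eef_rot: [[0.994, 0.11, -0.0], [0.11, -0.994, 0.0], [-0.0, -0.0, -1.0]]
force: [2.0, -1.9, -0.3]
opening: 0.0393
grasp_force: 30.0
```

```bash
python3 st.py
```

```text
15.8 [522.4 128.9  94.3] yaw 0.1105 Ftool [1.8 2.1 0.3] M [-0.396 -0.197  0.058] j6 84.63 eff6 0.158 open 39.3 grip 30.0
```

Converted, 0.07 rad / 2 = 0.035.

Emit:
carry_out(
  commands=[
    [-1,0,0,0,0.0175],
    [-1,0,0,0,0.035],
    [-1,0,0,0,0.035],
  ],
)

```text
time: 16.1
tcp_pos: [0.5223, 0.1289, 0.0943]
eef_rot: [[0.999, 0.04, -0.0], [0.04, -0.999, 0.0], [-0.0, -0.0, -1.0]]
force: [2.4, -1.3, 0.7]
opening: 0.0392
grasp_force: 30.0
```

```bash
python3 st.py
```

```text
16.1 [522.3 128.9  94.3] yaw 0.0403 Ftool [ 2.3  1.4 -0.7] M [-0.225 -0.264 -0.073] j6 88.65 eff6 0.234 open 39.2 grip 30.0
```

Three crests passed. The next two go the same way, stopping at about -0.32.

Converted, 0.1 rad / 2 = 0.05.

Emit:
carry_out(
  commands=[
    [-1,0,0,0,0.025],
    [-1,0,0,0,0.05],
    [-1,0,0,0,0.05],
  ],
)

```text
time: 16.4
tcp_pos: [0.5224, 0.1289, 0.0943]
eef_rot: [[0.998, -0.059, 0.0], [-0.059, -0.998, 0.0], [0.0, -0.0, -1.0]]
force: [1.9, -1.0, -0.7]
opening: 0.0393
grasp_force: 30.0
```

```bash
python3 st.py
```

```text
16.4 [522.4 128.9  94.3] yaw -0.0589 Ftool [2.  0.8 0.7] M [-0.12  -0.37   0.332] j6 94.35 eff6 0.658 open 39.3 grip 30.0
```

Converted, 0.03 rad / 2 = 0.015.

Emit:
carry_out(
  commands=[
    [-1,0,0,0,0.015],
    [-1,0,0,0,0.015],
  ],
)

```text
time: 16.6
tcp_pos: [0.5224, 0.129, 0.0943]
eef_rot: [[0.996, -0.089, -0.0], [-0.089, -0.996, 0.0], [-0.0, -0.0, -1.0]]
force: [1.0, -0.4, 0.6]
opening: 0.0395
grasp_force: 30.0
```

```bash
python3 st.py
```

```text
16.6 [522.4 129.   94.3] yaw -0.0895 Ftool [ 1.   0.3 -0.6] M [-0.117 -0.204  0.035] j6 96.09 eff6 0.159 open 39.5 grip 30.0
```

Converted, 0.035 rad / 2 = 0.0175.

Emit:
carry_out(
  commands=[
    [-1,0,0,0,0.0175],
    [-1,0,0,0,0.035],
    [-1,0,0,0,0.035],
  ],
)

```text
time: 16.9
tcp_pos: [0.5223, 0.129, 0.0943]
eef_rot: [[0.987, -0.159, -0.0], [-0.159, -0.987, 0.001], [-0.0, -0.0, -1.0]]
force: [1.8, -0.5, -0.2]
opening: 0.0392
grasp_force: 30.0
```

```bash
python3 st.py
```

```text
16.9 [522.3 129.   94.3] yaw -0.1597 Ftool [1.8 0.2 0.2] M [ 0.021 -0.247  0.012] j6 100.11 eff6 0.234 open 39.2 grip 30.0
```

Converted, 0.1 rad / 2 = 0.05.

Emit:
carry_out(
  commands=[
    [-1,0,0,0,0.025],
    [-1,0,0,0,0.05],
    [-1,0,0,0,0.05],
  ],
)

```text
time: 17.2
tcp_pos: [0.5225, 0.129, 0.0943]
eef_rot: [[0.967, -0.256, 0.0], [-0.256, -0.967, 0.0], [0.0, -0.0, -1.0]]
force: [3.1, -0.1, -2.3]
opening: 0.0392
grasp_force: 30.0
```

```bash
python3 st.py
```

```text
17.2 [522.5 129.   94.3] yaw -0.2589 Ftool [ 3.  -0.7  2.3] M [ 0.083 -0.389  0.262] j6 105.81 eff6 0.657 open 39.2 grip 30.0
```

Converted, 0.03 rad / 2 = 0.015.

Emit:
carry_out(
  commands=[
    [-1,0,0,0,0.015],
    [-1,0,0,0,0.015],
  ],
)

```text
time: 17.4
tcp_pos: [0.5224, 0.129, 0.0943]
eef_rot: [[0.958, -0.285, -0.0], [-0.285, -0.958, 0.001], [-0.0, -0.001, -1.0]]
force: [1.9, 0.9, -0.3]
opening: 0.0396
grasp_force: 30.0
```

```bash
python3 st.py
```

```text
17.4 [522.4 129.   94.3] yaw -0.2895 Ftool [ 1.6 -1.4  0.3] M [ 0.167 -0.211 -0.045] j6 107.55 eff6 0.161 open 39.6 grip 30.0
```

Converted, 0.02 rad / 2 = 0.01.

Emit:
carry_out(
  commands=[
    [-1,0,0,0,0.01],
    [-1,0,0,0,0.01],
  ],
)

```text
time: 17.6
tcp_pos: [0.5223, 0.129, 0.0943]
eef_rot: [[0.952, -0.306, -0.0], [-0.306, -0.952, 0.001], [-0.0, -0.0, -1.0]]
force: [1.1, 1.3, 0.1]
opening: 0.039
grasp_force: 30.0
```

```bash
python3 st.py
```

```text
17.6 [522.3 129.   94.3] yaw -0.3110 Ftool [ 0.7 -1.6 -0.1] M [ 0.297 -0.219 -0.022] j6 108.78 eff6 0.110 open 39.0 grip 30.0
```

Converted, -60 mm / 1000 = -0.06, -50 mm / 1000 = -0.05.

Emit:
carry_out(
  commands=[
    [-0.5,0,0,0,0],
    [0,0,0,0,0],
    [0.5,0,0,0,0],
    [1,0,0,0,0],
    [1,0,0,0,0],
    [1,0,0,0,0],
    [1,0,0,0,0],
    [1,0,0,0,0],
    [1,0,0,0,0],
    [1,0,0,-0.015,0],
    [1,0,0,-0.03,0],
    [1,0,0,-0.05,0],
    [1,0,0,-0.06,0],
    [1,0,0,-0.06,0],
  ],
)

```text
time: 19.0
tcp_pos: [0.5242, 0.1288, 0.1572]
eef_rot: [[0.952, -0.306, 0.005], [-0.306, -0.952, 0.0], [0.005, -0.002, -1.0]]
force: [0.2, -0.0, -0.9]
opening: 0.0923
grasp_force: 0.0
```

Run:
```python
from st import *
print(s["eef_rot"].T@(np.array([.523,.022,.12])-s["tcp_pos"])*1000, s["eef_rot"].round(3))
shot("side","s2")
im=cv2.imread("pics/s2.png"); p=proj("side",[.53,.08,.08]).astype(int); o=p-40
cv2.imwrite("pics/crop2.png",cv2.resize(im[o[1]:o[1]+80,o[0]:o[0]+80],(400,400),interpolation=cv2.INTER_CUBIC))
```

```text
19.0 [524.2 128.8 157.2] yaw -0.3112 Ftool [ 0.2 -0.1  0.9] M [ 0.04   0.002 -0.026] j6 108.80 eff6 0.000 open 92.3 grip 0.0
[ 31.3866967  102.11825886  37.17574978] [[ 0.952 -0.306  0.005]
 [-0.306 -0.952  0.   ]
 [ 0.005 -0.002 -1.   ]]
```

View pics/crop2.png

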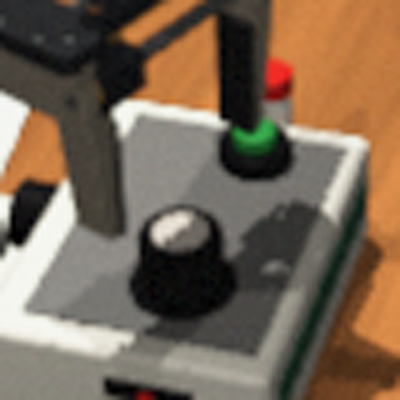

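The side crop shows the dial free at (180,240), untouched, with the fingers clear above it. Next I move over the button with the fingers shut.

Converted, 101.5 mm / 1000 = 0.1015, 92 mm / 1000 = 0.092.

Emit:
carry_out(
  commands=[
    [-1,0.006,0.02,0,0],
    [-1,0.014,0.044,0,0],
    [-1,0.024,0.072,0,0],
    [-1,0.03,0.092,0,0],
    [-1,0.0335,0.1015,0,0],
    [-1,0.0335,0.1015,0,0],
    [-1,0.0335,0.1015,0,0],
    [-1,0.0335,0.1015,0.01,0],
    [-1,0.0335,0.1015,0.025,0],
    [-1,0.0335,0.1015,0.035,0],
    [-1,0.0335,0.1015,0.035,0],
    [-1,0.0335,0.1015,0.035,0],
    [-1,0.0335,0.1015,0.035,0],
  ],
)

```text
time: 20.35
tcp_pos: [0.5237, 0.022, 0.1199]
eef_rot: [[0.952, -0.306, 0.001], [-0.306, -0.952, -0.0], [0.001, -0.0, -1.0]]
force: [-1.0, -0.1, -0.7]
opening: 0.0006
grasp_force: 0.0
```

Run:
```python
from st import *
shot("side","s3")
im=cv2.imread("pics/s3.png"); p=proj("side",[.53,.05,.1]).astype(int); o=p-40
cv2.imwrite("pics/crop3.png",cv2.resize(im[o[1]:o[1]+80,o[0]:o[0]+80],(400,400),interpolation=cv2.INTER_CUBIC))
```

```text
20.35 [523.7  22.  119.9] yaw -0.3109 Ftool [-0.9  0.4  0.7] M [ 0.084  0.022 -0.058] j6 96.99 eff6 0.001 open 0.6 grip 0.0
```

View pics/crop3.png

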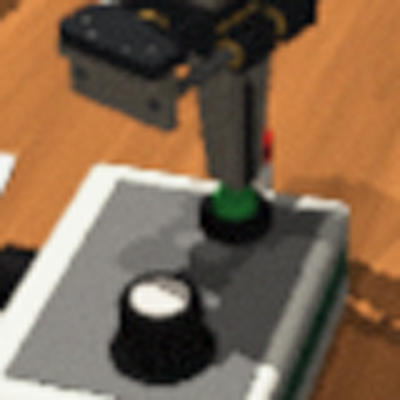

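The fingertips are right above the green button at crop (235,200). Pressing in steps.

Converted, 13 mm / 1000 = 0.013, 11 mm / 1000 = 0.011.

Emit:
carry_out(
  commands=[
    [-1,0,0,0.004,0],
    [-1,0,0,0.008,0],
    [-1,0,0,0.011,0],
    [-1,0,0,0.013,0],
    [-1,0,0,0.013,0],
    [-1,0,0,0.013,0],
  ],
)

```text
time: 21.0
tcp_pos: [0.5234, 0.0219, 0.1066]
eef_rot: [[0.952, -0.306, 0.0], [-0.306, -0.952, -0.0], [0.0, 0.0, -1.0]]
force: [-1.4, -0.8, 3.5]
opening: 0.0007
grasp_force: 1.9
```

Converted, 1 mm / 1000 = 0.001.

Emit:
carry_out(
  commands=[
    [-1,0,0,0.001,0],
    [-1,0,0,0.001,0],
    [-1,0,0,0.001,0],
  ],
)

```text
time: 21.3
tcp_pos: [0.5233, 0.0219, 0.1055]
eef_rot: [[0.952, -0.306, 0.0], [-0.306, -0.952, -0.0], [0.0, 0.0, -1.0]]
force: [-1.8, -0.9, 4.1]
opening: 0.0006
grasp_force: 2.2
```

Converted, 1 mm / 1000 = 0.001.

Emit:
carry_out(
  commands=[
    [-1,0,0,0.001,0],
    [-1,0,0,0.001,0],
    [-1,0,0,0.001,0],
  ],
)

```text
time: 21.6
tcp_pos: [0.5234, 0.0218, 0.105]
eef_rot: [[0.952, -0.306, 0.0], [-0.306, -0.952, -0.0], [0.0, 0.0, -1.0]]
force: [-2.7, 0.0, 8.7]
opening: 0.0005
grasp_force: 4.4
```

The button has bottomed out: 8.7 N at the predicted height. Retreating.

Converted, -80 mm / 1000 = -0.08, -60 mm / 1000 = -0.06.

Emit:
carry_out(
  commands=[
    [-1,0,0,-0.01,0],
    [-1,0,0,-0.03,0],
    [-1,0,0,-0.06,0],
    [-1,0,0,-0.08,0],
    [-1,0,0,-0.08,0],
    [-1,0,0,-0.08,0],
    [-1,0,0,-0.08,0],
  ],
)

```text
time: 22.3
tcp_pos: [0.5221, 0.0221, 0.1825]
eef_rot: [[0.952, -0.306, -0.003], [-0.306, -0.952, 0.001], [-0.003, 0.0, -1.0]]
force: [-0.2, 0.6, -0.4]
opening: 0.0003
grasp_force: 0.0
```

Run:
```python
from st import *
print(bot.close_job())
```

```text
22.3 [522.1  22.1 182.5] yaw -0.3113 Ftool [-0.4 -0.5  0.4] M [0.069 0.051 0.003] j6 96.99 eff6 -0.000 open 0.3 grip 0.0
the job is handed in; nothing more can be done
None
```

I turned the dial to its end stop (0.66 Nm at most), set it five clicks clockwise counted by torque, released it, pressed the green button fully down, then backed clear and handed the job in at 22.3 s; no verdict came back.

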